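# Load the bottle mixer and jog its spring-return toggle

### The arm

A 6-joint arm with a two-finger parallel gripper is mounted at the origin on a cart in front of the work surface, level with it; the furniture and walls round the work are solid. World frame = base frame: x ahead of the robot, y to its left, z up, the work surface at z = 0. Lengths are in m, angles in rad, forces in N, time in s.
With the tool pointing down it reaches from about 0.425 to 0.95 m from the base axis. Payload 14.7 kg.
Tool frame: the origin (TCP) lies on the front face of the gripper's body, between the roots of the fingers; the fingertips stand 73 mm ahead of it and the grasp point (between the pads) lies 54 mm ahead of it; z points along the fingers, y is the line along which they close (so a half turn about z gives the same grasp; the last joint's range is limited). The gripper opens to 85 mm and grips with 20 to 120 N. Pads are 22 mm wide; open, the fingers measure 114 mm over their backs; the gripper's body (76 mm by 85 mm) begins 54 mm behind the grasp point. The pads swing forward as they close: fully open they stand 13 mm farther back than shut.
Start: joints at [-0.047, 0.48, 1.596, -0, 1.065, -0.047], TCP at [0.65, 0, 0.304] pointing down, gripper open.
Joint ranges: [-2.75, 2.75], [-0.82, 2.05], [0.23, 2.67], [-1.56, 4.7], [0.09, 2.69], [-2.92, 2.92]. Speed limits (rad/s): [1.89, 1.89, 2.39, 3.01, 3.01, 3.01].

### API

Orientations are given as a rotation vector (axis times angle).
In Python, from station import manip, viewer gives the robot as it stands.
- The arm moves only by the shell command python3 -m jog 'ROWS'. ROWS is JSON, a list that holds one entry, the list of rows, each a list of 7 numbers: the shift along the tool's x, y, z in mm, then the turn, a rotation vector about the tool's x, y, z in degrees, then the closure, from 0 (fully open) to 1 (shut). A call has 1 to 12 rows; each row is the pose to reach, as a shift and turn from the pose commanded when the call began, along the tool's axes at that moment; what a row does not reach only later rows make up. A row lasts 1/10 s, in which the tool goes at most 50 mm and 8.59 degrees, less where a joint would pass 70% of its speed; a pose out of reach is approached as far as the arm can. A call with a gripper value outside its range is refused whole. The fingers move at their own pace and stop on an object; the grip force is fixed at half the most. Time passes only in rows, so rows that repeat a pose let the fingers close. It gives the time, the measured TCP pose, the force, the opening and the grip force at its end, in the units of the state.
- manip.observe(): the state, without advancing time (a new reading comes with each control period).
- viewer.grab_frame(name): name is "scene" or "side" or "wrist"; returns the picture (420x560x3 uint8, red, green, blue); there is no depth.
- viewer.camera_model(name): a dict with "fx", "fy", "cx", "cy" (pixels), "R" (3x3) and "t" (3): a world point X has camera coordinates R X + t. Camera axes: x right, y down, z forward; pixel columns grow to the right and rows downward; lengths in m; the calibration is good to about 2 mm. A picture is of the moment at which its call begins: read the wrist's pose just before it. camera_model takes no time and is no camera call; for the wrist camera it gives the pose at the moment of the call.
- manip.hand_in(): hands the job in; it is judged then, once.
Trained networks look in the newest picture that a camera, given by its name, has taken for a name from the list of things; names that differ only in an ending like _2 or _b are one class to them, and where a whole thing is asked for, a point or a joint stands for the part that bears it (a point fixed in the world has none). Each returns a list of dicts, best first, with "confidence" (0 to 1); they miss things now and then, are a little off and sometimes report something else, mostly with a low value. They report only what shows in the picture. A call takes as long as a camera call. They do not tell look-alikes from the thing itself.
- viewer.spot_in(thing, camera): "centre" ([column, row] as shares, 0 to 1, of the picture: columns of its width, rows of its height, amid what is visible of it).
The state is a dict: "time_s": time; "joint_pos": joint angles; "joint_vel": joint speeds; "joint_torque": joint torques, N m; "position": TCP position; "orientation": TCP orientation; "ft_force": force on the tool from outside, world axes, zero at the start; "moment": the same for the moment, N m; "grip_width": finger opening in m; "grip_force": force on a finger pad.
Only numpy, scipy, OpenCV 4.12 (cv2) and the standard library are available. Lean on these libraries where they do the work, as an engineer would, in place of code of your own. Each camera call takes 0.05 s, during which the arm holds its last target. There are 200 camera calls.

### The job

Lower the amber bottle that stands on the desk gently into the empty cup of the two-place mixer, keeping it upright and not dropping it, and let go of it so that it stands upright on the cup's floor. Then push the mixer's spring-centred toggle well over toward the cup you have just filled (never toward the other), hold it there for at least a second and a half, and let it spring back to the middle. Leave the bottle already in the mixer and the other things on the desk where they stand.

Things in the scene. Friction and masses are not known exactly. Their poses are not given: they have to be found in the camera images.
- mixer: White two-place mixer fixed on the desk: low housing 210 (x) by 300 mm (y), top at 28 mm. Origin: centre of its underside, on the desk; z up, -x side (console and toggle) faces roughly the robot, +y is left seen from the robot. Grey console at x=-66, y=0, 58 by 104 mm, top at 46 mm. Cups stand at x=+30, y=+95 and y=-95 mm; which one is empty varies
- toggle (a joint): Lean of the spring-centred toggle, rad: 0 upright, positive toward the mixer's +y (left seen from the robot), negative to -y, stops at +-0.55. It acts beyond about 0.3; 0.4 is well over. Pivot axis along the mixer's x through x=-66, y=0, 48 mm above the desk. Spring 0.7 N m/rad: about 6 N at 50 mm above the pivot gives 0.4 rad; recentres when let go
- toggle_tip (a point): Top of the toggle, 68 mm above its pivot (116 mm above the desk when upright). The toggle is a black ribbed paddle, 26 mm wide along the mixer's x, 14 mm thick along its y; the paddle spans 22 to 68 mm from the pivot, with a thin stem below
- cup_empty_rim (a point): Centre of the mouth of the empty cup, 112 mm above the desk. Aluminium cup, inside diameter 78 mm, wall 4 mm (outside diameter 90 mm at the rim), inner floor 71 mm below the mouth (41 mm above the desk); fixed to the mixer. The floor is a sprung rubber pad: sinks 1 to 2 mm under the bottle, at most 7 mm when pressed with about 10 N, then is hard
- cup_full_rim (a point): Centre of the mouth of the other, identical cup, which already holds a bottle
- bottle_center (a point): Centre (half-way up) of the amber glass bottle on the desk, z along its axis. 115 mm tall, about 0.2 kg; body 56 mm in diameter, rounded foot, white band. From its base: shoulder narrows from 62 to 84 mm, neck 27 mm in diameter to 91 mm, aluminium cap 32 mm in diameter from 91 to 115 mm. Standing in a cup, this point is 13.5 mm below the cup's mouth, the bottle's top 44 mm above it
- loaded_bottle_center (a point): Centre of the identical bottle that already stands in the other cup
- tape_center (a point): Centre of a roll of tape lying flat on the desk, 100 mm across, 25 mm high; a bystander
- sample_cup_center (a point): Centre of a clear cup of capped tubes, 49 mm across, 66 mm tall; a bystander
- bottle: The loose bottle; origin at the centre of its base, 57.5 mm below bottle_center
- cup_empty: The empty cup; origin under its centre, 84 mm below its mouth
Mind the look-alikes: they are no part of the job. What is shaped like the bottle but yellow is not meant.

How it is judged:
On the way, in this order (a step that is already met when the one before it is completed fails the run):
1. the bottle stands upright on the floor of the empty cup and the fingers have let go of it (horizontal distance between bottle_center and cup_empty_rim below 0.02 m and z of bottle_center in the frame of cup_empty_rim below -0.006 m and angle between bottle_center's own z axis and vertical below 0.15 rad and contact force between the fingers and bottle below 0.05 N), for 0.2 s.
2. with the bottle so standing, the toggle is held over toward its cup, past 0.28 rad, for 1.2 s (all of step 1 and ((y of cup_empty_rim in the frame of mixer above 0 m and value of joint toggle above 0.28 rad) or (y of cup_empty_rim in the frame of mixer below 0 m and value of joint toggle below -0.28 rad))), for 1.2 s.
At the end, for the whole second after the job is handed in: Both bottles stand upright (within 0.15 rad) on the floors of their cups (centre within 20 mm of the cup's axis and at least 6 mm below its mouth), the moved one in the cup that was empty and at rest; the toggle is back within 0.07 rad of its middle (horizontal distance between bottle_center and cup_empty_rim below 0.02 m and z of bottle_center in the frame of cup_empty_rim below -0.006 m and angle between each of bottle_center, loaded_bottle_center's own z axis and vertical below 0.15 rad and horizontal distance between loaded_bottle_center and cup_full_rim below 0.02 m and z of loaded_bottle_center in the frame of cup_full_rim below -0.006 m and value of joint toggle between -0.07 and 0.07 rad and linear speed of bottle below 0.02 m/s); the robot touches nothing.
It fails at once if the toggle is pushed toward the cup that was full already (past 0.2 rad) ((y of cup_empty_rim in the frame of mixer above 0 m and value of joint toggle below -0.2 rad) or (y of cup_empty_rim in the frame of mixer below 0 m and value of joint toggle above 0.2 rad)).
It fails at once if the bottle falls or is rammed into the cup: it moves faster than 0.45 m/s inside the cup, or presses on the cup with more than 25 N (((horizontal distance between bottle_center and cup_empty_rim below 0.045 m and z of bottle_center in the frame of cup_empty_rim below 0.055 m) and linear speed of bottle above 0.45 m/s) or contact force between bottle and cup_empty above 25 N).
It fails at once if the bottle is tipped more than 0.8 rad (angle between bottle_center's own z axis and vertical above 0.8 rad).
It fails at once if the loaded bottle (moved 30 mm), the tape or the sample cup (25 mm) is disturbed (distance of loaded_bottle_center from where it was at the start of the episode above 0.03 m or distance of any of tape_center, sample_cup_center from where it was at the start of the episode above 0.025 m).
It also fails if it takes over 59 s, if anything falls off the work surface, if the arm or the gripper's body presses on something with over 40 N, if the wrist force passes 120 N, or if a joint passes its speed limit or range.

## Working session

There is one attempt and no reset: what is moved stays moved. The work goes in short steps, Python scripts to look and compute and a shell command to move; the robot and the scene stay as the last step left them, time stands still between calls to the robot, and variables do not carry over. Pictures are saved under pics/ and viewed, at most 10 in all, crops included, and the job is handed in when it is done.

```bash
ls; mkdir -p pics; python3 - <<'E'
from station import manip, viewer
import cv2,numpy as np
s=manip.observe();print(s['time_s'],s['position'],s['orientation'],s['grip_width'])
ims=[]
for c in ['scene','side']:
    im=viewer.grab_frame(c);cv2.imwrite(f'pics/{c}0.png',im[:,:,::-1])
    m=viewer.camera_model(c);print(c,m)
    for n in ['mixer','toggle_tip','cup_empty_rim','cup_full_rim','bottle_center','loaded_bottle_center','tape_center','sample_cup_center']:
        print(n,[(round(d['centre'][0]*560),round(d['centre'][1]*420),round(d['confidence'],2)) for d in viewer.spot_in(n,c)][:4])
E
```

```text
pics
0.0 [6.49680591e-01 2.70692074e-05 3.03273791e-01] [-2.22081987e+00 -2.22082519e+00  1.26441874e-03] 0.0854968111146334
scene {'fx': 384.15290477163853, 'fy': 384.15290477163853, 'cx': 272.1049552993744, 'cy': 216.73743907946587, 'R': array([[ 0.7501891 , -0.66108912, -0.01332267],
       [-0.48771236, -0.53961512, -0.68625956],
       [ 0.44648961,  0.52132207, -0.72723471]]), 't': array([-0.43893766,  0.25206259,  0.75704811])}
mixer [(239, 196, 0.91)]
toggle_tip [(221, 176, 0.48)]
cup_empty_rim [(272, 185, 0.71)]
cup_full_rim [(230, 152, 0.73), (236, 195, 0.68)]
bottle_center [(316, 274, 0.69), (308, 325, 0.65)]
loaded_bottle_center [(224, 135, 0.6), (229, 155, 0.3)]
tape_center [(343, 243, 0.65)]
sample_cup_center [(220, 176, 0.75), (390, 338, 0.72)]
side {'fx': 479.5604901959717, 'fy': 479.5604901959717, 'cx': 276.61346328408337, 'cy': 212.89029984362833, 'R': array([[ 0.86095388, -0.50866785,  0.00392826],
       [-0.34248886, -0.58536024, -0.73488419],
       [ 0.37611141,  0.63135601, -0.67818124]]), 't': array([-0.46789698,  0.17904137,  1.17844538])}
mixer [(261, 194, 0.94), (358, 321, 0.45)]
toggle_tip [(245, 174, 0.59), (309, 266, 0.55)]
cup_empty_rim [(291, 183, 0.94)]
cup_full_rim [(260, 157, 0.63)]
bottle_center [(308, 266, 0.83), (287, 304, 0.82)]
loaded_bottle_center [(260, 139, 0.59)]
tape_center [(338, 256, 0.97)]
sample_cup_center [(360, 320, 0.79)]
```

```bash
python3 - <<'E'
import cv2
a=cv2.imread('pics/scene0.png');b=cv2.imread('pics/side0.png')
c=cv2.resize(a[100:400,180:440],(400,462));d=cv2.resize(b[100:400,180:440],(400,462))
cv2.imwrite('pics/v1.png',cv2.hconcat([c,d]))
E
```

```text
(no output)
```

View pics/v1.png

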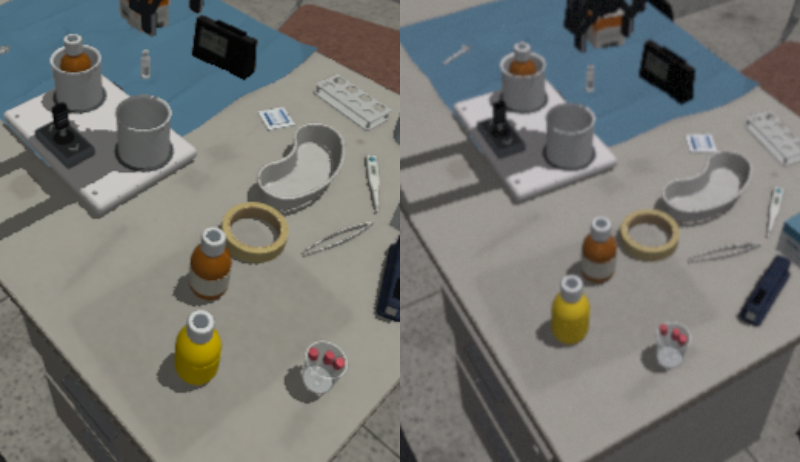

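View pics/scene0.png

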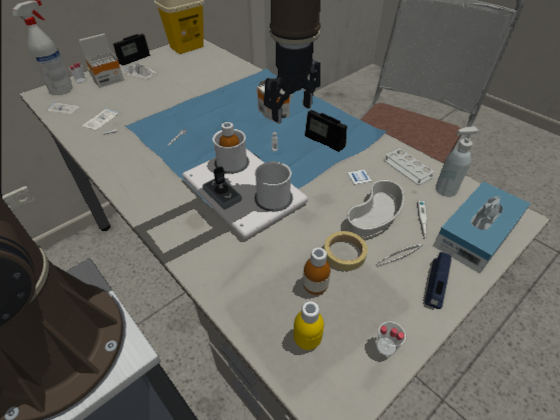

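The image shows these candidates in the scene picture: amber bottle standing on the desk (317,272); the yellow look-alike (308,327); the amber bottle already in the far/left cup (228,138); and the orange box (272,100). I choose (317,272). The empty cup is at (272,185), on the right (-y), so the toggle must go negative.

```bash
cat > h.py <<'E'
import numpy as np,cv2
from station import manip,viewer
def ray(c,uv,z,m=None):
    m=m or viewer.camera_model(c);R,t=m['R'],m['t'];o=-R.T@t
    d=R.T@np.array([(uv[0]-m['cx'])/m['fx'],(uv[1]-m['cy'])/m['fy'],1]);return o+d*(z-o[2])/d[2]
def proj(X,m):
    X=np.atleast_2d(X);p=X@m['R'].T+m['t'];return np.c_[m['fx']*p[:,0]/p[:,2]+m['cx'],m['fy']*p[:,1]/p[:,2]+m['cy']]
def circ(c,z,r,n=60):
    a=np.linspace(0,2*np.pi,n);return np.c_[c[0]+r*np.cos(a),c[1]+r*np.sin(a),np.full(n,z)]
E
python3 - <<'E'
from h import *
P={'cap':(.115,(318.5,253.4),(310,247)),'rimE':(.112,(273,169.6),(291.2,176.7)),'rimF':(.112,(229.4,139),(259.3,142.9)),'tog':(.116,(219,170),(245,166))}
E={}
for k,(z,a,b) in P.items():
    p,q=ray('scene',a,z),ray('side',b,z);E[k]=(p+q)/2;print(k,p.round(4),q.round(4))
ax=E['rimF']-E['rimE'];print('dist',np.hypot(*ax[:2]),'yaw',np.degrees(np.arctan2(-ax[0],ax[1])))
out=[]
for c,(x,y) in {'scene':(180,110),'side':(220,110)}.items():
    im=cv2.imread(f'pics/{c}0.png');m=viewer.camera_model(c);S=5
    im=cv2.resize(im[y:y+190,x:x+155] if 0 else im[y:y+200,x:x+160],None,fx=2.5,fy=2.5,interpolation=cv2.INTER_CUBIC)
    f=lambda X:np.round((proj(X,m)-[x,y]+.5)*2.5*16).astype(int)
    for C,col in((circ(E['cap'],.115,.016),(0,255,0)),(circ(E['cap'],.002,.026),(0,255,0)),(circ(E['rimE'],.112,.045),(0,255,255)),(circ(E['rimF'],.112,.045),(255,0,255))):
        cv2.polylines(im,[f(C).reshape(-1,1,2)],True,col,1,cv2.LINE_AA,4)
    out.append(im)
cv2.imwrite('pics/v2.png',cv2.hconcat(out))
E
```

```text
cap [ 0.4864 -0.2529  0.115 ] [ 0.4819 -0.2565  0.115 ]
rimE [0.5928 0.0031 0.112 ] [ 0.5852 -0.0072  0.112 ]
rimF [0.5908 0.1777 0.112 ] [0.5886 0.1792 0.112 ]
tog [0.4911 0.087  0.116 ] [0.4959 0.0949 0.116 ]
dist 0.18052263510992098 yaw -0.2134789711473314
```

View pics/v2.png

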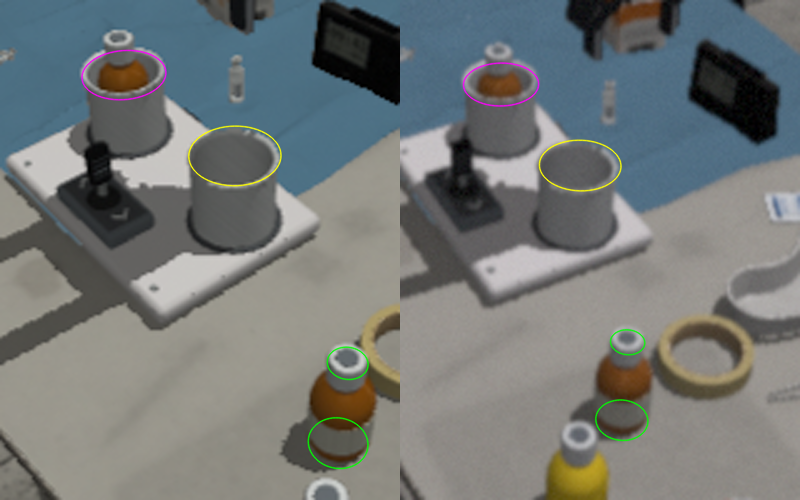

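The overlays fit within a few pixels: bottle about (0.485,-0.255), empty cup rim about (0.589,-0.002). I'll refine with the wrist camera, first here and then over the bottle.

```bash
python3 - <<'E'
from h import *
m=viewer.camera_model('wrist');im=viewer.grab_frame('wrist');cv2.imwrite('pics/w0.png',im[:,:,::-1])
import pickle;pickle.dump(m,open('pics/w0.pkl','wb'))
print(-m['R'].T@m['t'],m['R'],m['fx'])
print('yellow',ray('scene',(310,309),.115),ray('side',(287,287),.115),'tape',ray('scene',(346,245),.025),ray('side',(338,249),.025))
E
python3 -m jog '[[[-45,-30,0,0,0,0,0],[-90,-60,0,0,0,0,0],[-130,-85,0,0,0,0,0],[-170,-110,0,0,0,0,0],[-210,-135,0,0,0,0,0],[-240,-158,0,0,0,0,0],[-255,-165,0,0,0,0,0],[-255,-165,0,0,0,0,0.3],[-255,-165,0,0,0,0,0.3]]]'
python3 - <<'E'
from h import *
import pickle
m=viewer.camera_model('wrist');im=viewer.grab_frame('wrist');cv2.imwrite('pics/w1.png',im[:,:,::-1]);pickle.dump(m,open('pics/w1.pkl','wb'))
s=manip.observe();print(s['position'],s['grip_width'],s['time_s'])
a=cv2.imread('pics/w0.png');b=cv2.imread('pics/w1.png');cv2.imwrite('pics/v3.png',cv2.resize(cv2.vconcat([a,b]),None,fx=.71,fy=.71,interpolation=cv2.INTER_AREA))
E
```

```text
[0.65022944 0.07229689 0.37415305] [[ 9.99999836e-01 -7.55634428e-05 -5.67620878e-04]
 [ 8.95051697e-05 -9.58445418e-01  2.85275960e-01]
 [-5.65590063e-04 -2.85275964e-01 -9.58445254e-01]] 352.56337541799047
yellow [ 0.38631939 -0.3285571   0.115     ] [ 0.37396659 -0.32997098  0.115     ] tape [ 0.60681976 -0.23416457  0.025     ] [ 0.5911558  -0.23067481  0.025     ]
time_s: 1.85
position: [0.4851, -0.255, 0.304]
orientation: [2.222, 2.22, 0.0]
ft_force: [0.0, -0.1, -0.5]
grip_width: 0.0603
grip_force: 0.0
[ 0.48536012 -0.25444734  0.30392527] 0.06003859182604338 1.9
```

View pics/v3.png

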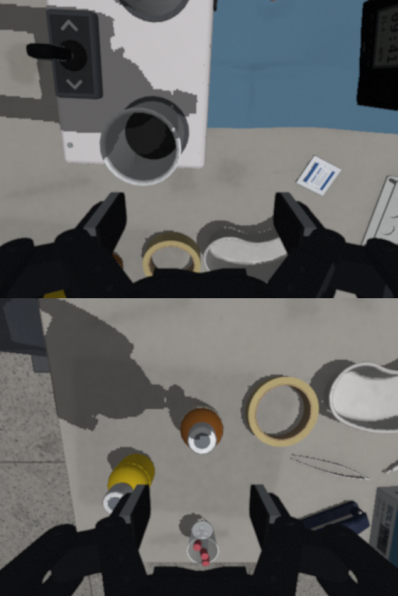

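The wrist picture shows the amber bottle alone with its cap at about (283,195) of the full frame, with the yellow one and the tape clear of it. In the first wrist frame the empty cup's mouth is at about (199,200).

```bash
python3 - <<'E'
from h import *
import pickle
from scipy.optimize import minimize
out=[]
for n,g,z,r,crop in (('w1',(.485,-.255),.115,.016,(243,130)),('w0',(.589,-.002),.112,.042,(135,120))):
    m=pickle.load(open(f'pics/{n}.pkl','rb'));im=cv2.imread(f'pics/{n}.png')
    G=cv2.GaussianBlur(cv2.cvtColor(im,cv2.COLOR_BGR2GRAY).astype(np.float32),(0,0),1)
    def ring(c,rr):
        p=proj(circ(c,z,rr),m).astype(np.float32);return cv2.remap(G,p[:,:1],p[:,1:],cv2.INTER_LINEAR).ravel()
    if n=='w1': f=lambda c:-np.mean(np.clip(ring(c,.014)-ring(c,.0185),-20,60))
    else: f=lambda c:-np.mean(np.clip(ring(c,.042)-.5*ring(c,.037)-.5*ring(c,.047),-10,60))
    best=min(((f((g[0]+dx,g[1]+dy)),g[0]+dx,g[1]+dy) for dx in np.arange(-.015,.0151,.001) for dy in np.arange(-.015,.0151,.001)))
    print(n,best)
    x,y=crop;S=5 if n=='w1' else 3
    w=80 if n=='w1' else 133
    o=cv2.resize(im[y:y+w,x:x+w],(400,400),interpolation=cv2.INTER_CUBIC)
    for rr in ((.016,) if n=='w1' else (.039,.045)):
        cv2.polylines(o,[np.round((proj(circ(best[1:],z,rr),m)-[x,y]+.5)*400/w*16).astype(int).reshape(-1,1,2)],True,(0,255,0),1,cv2.LINE_AA,4)
    out.append(o)
cv2.imwrite('pics/v4.png',cv2.hconcat(out))
m=pickle.load(open('pics/w0.pkl','rb'))
for p,z in(((36/.71,49/.71),.116),((93/.71,10/.71),.046),((79/.71,97/.71),.046),((103/.71,93/.71),.046),((69/.71,145/.71),.028)): print(p,ray('',p,z,m))
E
```

```text
w1 (np.float32(-45.6836), np.float64(0.488), np.float64(-0.251))
w0 (np.float32(-39.85325), np.float64(0.586), np.float64(-0.003999999999999988))
(50.70422535211268, 69.01408450704226) [0.49279563 0.09643739 0.116     ]
(130.98591549295776, 14.084507042253522) [0.52495758 0.14560731 0.046     ]
(111.26760563380282, 136.61971830985917) [0.49474085 0.0453942  0.046     ]
(145.07042253521126, 130.98591549295776) [0.52620155 0.05042682 0.046     ]
(97.1830985915493, 204.22535211267606) [ 0.4625498  -0.02372048  0.028     ]
```

View pics/v4.png

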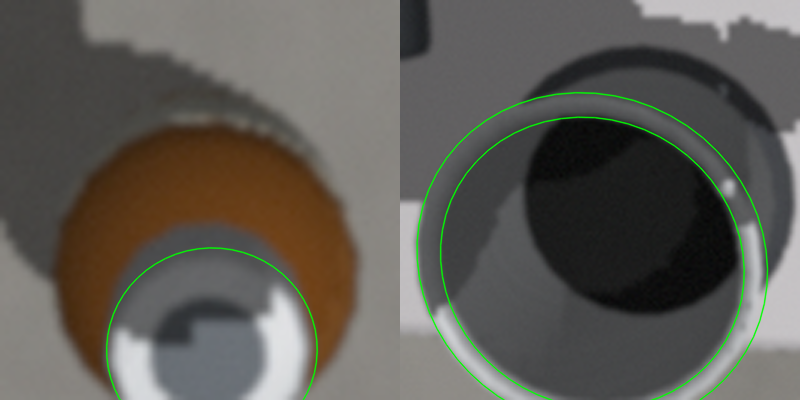

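The fits are good: cap at (0.4875,-0.251), cup rim at (0.586,-0.004). Grasp by the cap.

```bash
python3 -m jog '[[[3,2.5,35,0,0,0,0.3],[3,2.5,75,0,0,0,0.3],[3,2.5,105,0,0,0,0.3],[3,2.5,130,0,0,0,0.3],[3,2.5,148,0,0,0,0.3],[3,2.5,148,0,0,0,0.3],[3,2.5,148,0,0,0,1],[3,2.5,148,0,0,0,1],[3,2.5,148,0,0,0,1],[3,2.5,148,0,0,0,1],[3,2.5,148,0,0,0,1],[3,2.5,148,0,0,0,1]]]'
python3 - <<'E'
from h import *
for i in range(1):
    im=viewer.grab_frame('side');s=manip.observe();print(s['position'],s['grip_width'],s['grip_force'],s['ft_force'])
    cv2.imwrite('pics/s1.png',im[200:320,230:390,::-1].repeat(4,0).repeat(4,1))
E
```

```text
time_s: 3.1
position: [0.4881, -0.2522, 0.1571]
orientation: [2.22, 2.22, 0.001]
ft_force: [-0.6, 1.4, 8.8]
grip_width: 0.0301
grip_force: 60.1
[ 0.48807681 -0.25220178  0.15713359] 0.03035890863182938 60.11886315769516 [-0.76676173  1.48620385  9.16579421]
```

View pics/s1.png

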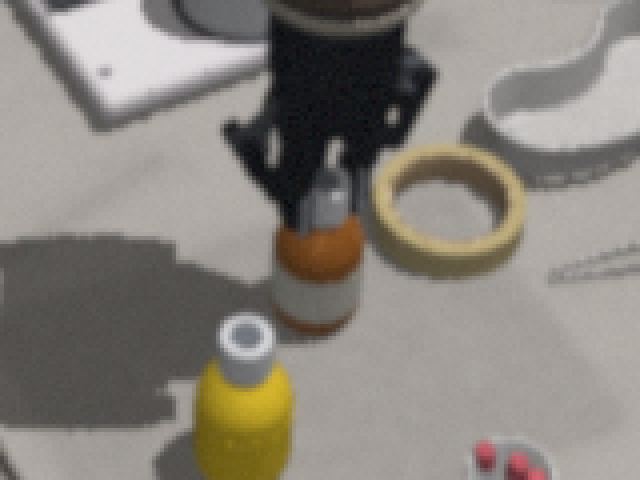

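The bottle is held by its cap. Lift it and carry it over the empty cup.

```bash
python3 -m jog '[[[0,0,-10,0,0,0,1],[0,0,-35,0,0,0,1],[0,0,-70,0,0,0,1],[0,0,-105,0,0,0,1],[0,0,-130,0,0,0,1],[20,8,-140,0,0,0,1],[55,22,-140,0,0,0,1],[95,38,-140,0,0,0,1],[135,54,-140,0,0,0,1],[175,70,-140,0,0,0,1],[210,84,-140,0,0,0,1],[235,93,-140,0,0,0,1]]]' && python3 -m jog '[[[8,3,0,0,0,0,1],[12,5,0,0,0,0,1],[12,5,0,0,0,0,1],[12,5,0,0,0,0,1]]]'
python3 - <<'E'
from h import *
s=manip.observe();p=s['position'];print(p,s['grip_width'],s['ft_force'])
out=[]
E=(.586,-.004)
for c,(x,y) in {'scene':(210,60),'side':(225,80)}.items():
    im=viewer.grab_frame(c)[:,:,::-1];m=viewer.camera_model(c)
    o=cv2.resize(im[y:y+180,x:x+130],(400,554),interpolation=cv2.INTER_CUBIC)
    b=p[2]-.157
    for C,col in((circ(E,.112,.045),(0,255,255)),(circ(p[:2]+[0,.001],b+.062,.028),(0,255,0)),(circ(p[:2]+[0,.001],b+.003,.026),(0,255,0))):
        cv2.polylines(o,[np.round((proj(C,m)-[x,y]+.5)*400/130*16).astype(int).reshape(-1,1,2)],True,col,1,cv2.LINE_AA,4)
    out.append(o)
cv2.imwrite('pics/v5.png',cv2.hconcat(out))
E
```

```text
time_s: 4.35
position: [0.581, -0.0146, 0.2969]
orientation: [2.22, 2.222, 0.001]
ft_force: [1.0, -0.5, -2.6]
grip_width: 0.0299
grip_force: 59.9
time_s: 4.75
position: [0.5852, -0.0059, 0.2961]
orientation: [2.222, 2.221, -0.0]
ft_force: [0.5, -1.0, -1.6]
grip_width: 0.0302
grip_force: 59.9
[ 0.58516599 -0.00594611  0.29608568] 0.030227849715522396 [ 0.47639268 -1.02982569 -1.57565961]
```

View pics/v5.png

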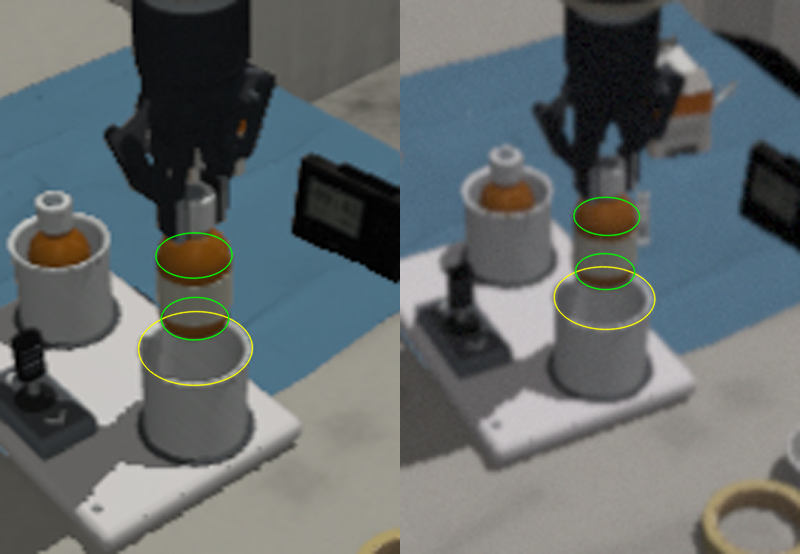

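The bottle hangs upright and centred over the empty cup. Lower it slowly.

```bash
python3 -m jog '[[[0,1,10,0,0,0,1],[0,1,25,0,0,0,1],[0,1,40,0,0,0,1],[0,1,55,0,0,0,1],[0,1,68,0,0,0,1],[0,1,79,0,0,0,1],[0,1,86,0,0,0,1],[0,1,91,0,0,0,1],[0,1,94,0,0,0,1],[0,1,96,0,0,0,1],[0,1,97,0,0,0,1],[0,1,97,0,0,0,1]]]'
```

```text
time_s: 6.05
position: [0.5866, -0.005, 0.1991]
orientation: [2.221, 2.221, 0.0]
ft_force: [-0.3, -1.6, -2.9]
grip_width: 0.0302
grip_force: 59.9
```

```bash
python3 -m jog '[[[0,0,1,0,0,0,1],[0,0,1.5,0,0,0,1],[0,0,2,0,0,0,1],[0,0,2,0,0,0,1]]]'; python3 -m jog '[[[0,0,1,0,0,0,1],[0,0,1.5,0,0,0,1],[0,0,1.5,0,0,0,1]]]'
```

```text
time_s: 6.45
position: [0.5866, -0.005, 0.197]
orientation: [2.221, 2.221, 0.0]
ft_force: [-0.5, 0.7, -0.5]
grip_width: 0.0301
grip_force: 60.1
time_s: 6.75
position: [0.5866, -0.005, 0.1955]
orientation: [2.221, 2.221, 0.0]
ft_force: [-0.2, -0.1, 1.4]
grip_width: 0.0302
grip_force: 60.3
```

The force shows the bottle is standing on the pad. Let go and rise.

```bash
python3 -m jog '[[[0,0,0,0,0,0,0.5],[0,0,0,0,0,0,0.4],[0,0,0,0,0,0,0.3],[0,0,0,0,0,0,0.3],[0,0,0,0,0,0,0.3],[0,0,-10,0,0,0,0.3],[0,0,-35,0,0,0,0.3],[0,0,-70,0,0,0,0.3],[0,0,-105,0,0,0,0.3],[0,0,-130,0,0,0,0.3],[0,0,-140,0,0,0,0.3]]]'
python3 - <<'E'
from h import *
import pickle
s=manip.observe();print(s['position'],s['grip_width'])
m=viewer.camera_model('wrist');a=viewer.grab_frame('wrist');pickle.dump(m,open('pics/w2.pkl','wb'));cv2.imwrite('pics/w2.png',a[:,:,::-1])
b=viewer.grab_frame('scene');
print([viewer.spot_in('toggle_tip',c) for c in('wrist','scene')])
b=cv2.resize(b[100:280,170:350],(380,380));a=cv2.resize(a,(420,315));
a=np.vstack([a,np.zeros((65,420,3),np.uint8)])
cv2.imwrite('pics/v6.png',np.hstack([a,b])[:,:,::-1])
E
```

```text
time_s: 7.85
position: [0.5873, -0.005, 0.3388]
orientation: [2.219, 2.219, 0.004]
ft_force: [0.1, 0.4, -0.3]
grip_width: 0.0599
grip_force: 0.0
[ 0.58729283 -0.00502733  0.33883898] 0.059862728081475844
[[{'centre': [0.5157, 0.8574], 'confidence': 0.7}, {'centre': [0.2925, 0.1664], 'confidence': 0.67}], [{'centre': [0.3937, 0.419], 'confidence': 0.56}]]
```

View pics/v6.png

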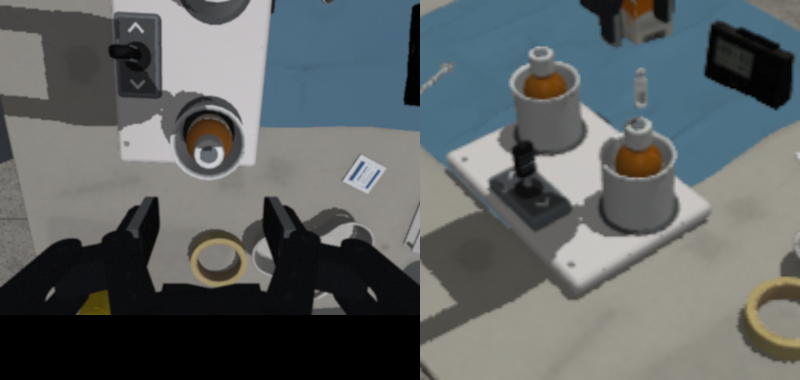

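The bottle stands free in the cup in both pictures (cap at (209,153) of the wrist view). The toggle is upright, with its tip at about (152,68) in the full wrist frame. I'll move to the toggle's +y side with the fingers shut, staying high.

```bash
python3 -m jog '[[[15,-10,0,0,0,0,1],[45,-30,0,0,0,0,1],[80,-54,0,0,0,0,1],[110,-74,0,0,0,0,1],[132,-88,0,0,0,0,1],[140,-94,0,0,0,0,1],[140,-94,0,0,0,0,1]]]'
python3 - <<'E'
from h import *
import pickle
m=pickle.load(open('pics/w2.pkl','rb'));print('tip w2',ray('',(152,68),.116,m),ray('',(.2925*560,.1664*420),.1,m))
for px in ((157,17),(215,17),(157,130),(215,130)): print('console',ray('',px,.046,m)[:2])
E
```

```text
time_s: 8.75
position: [0.4913, 0.136, 0.3347]
orientation: [-2.219, -2.223, 0.002]
ft_force: [0.6, -0.4, -0.2]
grip_width: -0.0
grip_force: 0.0
tip w2 [0.48845596 0.09529187 0.116     ] [0.49253585 0.09538867 0.1       ]
console [0.4740472  0.14577683]
console [0.5275054  0.14581628]
console [0.46381995 0.04399176]
console [0.5220471  0.04397514]
```

```bash
python3 -m jog '[[[0,2,30,0,0,0,1],[0,2,65,0,0,0,1],[0,2,100,0,0,0,1],[0,2,130,0,0,0,1],[0,2,155,0,0,0,1],[0,2,168,0,0,0,1],[0,2,172,0,0,0,1],[0,2,172,0,0,0,1]]]' && python3 -m jog '[[[-10,0,0,0,0,0,1],[-18,0,0,0,0,0,1],[-22,0,0,0,0,0,1],[-26,0,0,0,0,0,1],[-26,0,0,0,0,0,1]]]'
```

```text
time_s: 9.55
position: [0.4946, 0.1344, 0.1628]
orientation: [-2.222, -2.22, 0.002]
ft_force: [0.0, 0.4, -0.1]
grip_width: 0.0003
grip_force: 0.0
time_s: 10.05
position: [0.4947, 0.1086, 0.1638]
orientation: [2.222, 2.22, 0.001]
ft_force: [-0.4, 2.3, 1.3]
grip_width: -0.0
grip_force: 0.9
```

Contact is where I expected it. Push on.

```bash
python3 -m jog '[[[-3,0,0,0,0,0,1],[-6,0,0,0,0,0,1],[-9,0,0,0,0,0,1],[-12,0,0,0,0,0,1],[-14,0,0,0,0,0,1],[-14,0,0,0,0,0,1]]]'
python3 - <<'E'
from h import *
print(manip.observe()['ft_force'],manip.observe()['position'])
for i in range(1):
    b=viewer.grab_frame('side');a=viewer.grab_frame('scene')
cv2.imwrite('pics/v7.png',np.hstack([cv2.resize(a[120:240,170:290],(400,400)),cv2.resize(b[120:240,200:320],(400,400))])[:,:,::-1])
E
```

```text
time_s: 10.65
position: [0.4944, 0.0949, 0.1633]
orientation: [-2.222, -2.221, 0.0]
ft_force: [-0.3, 6.3, -1.0]
grip_width: -0.0003
grip_force: 2.7
[-0.29117527  6.30866789 -1.01887546] [0.49442031 0.09490792 0.16326241]
```

View pics/v7.png

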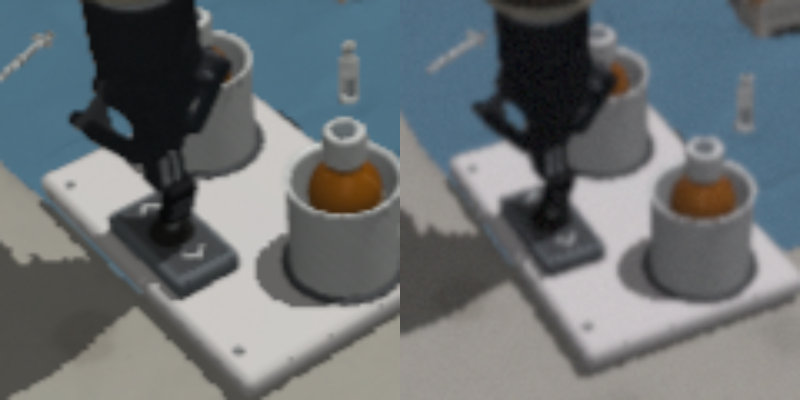

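The toggle leans toward the filled cup, and 6.3 N corresponds to about 0.40 rad. I'll hold about 2 s, then return slowly so it doesn't swing past the middle.

```bash
python3 -m jog '[[[-1,0,0,0,0,0,1],[-1,0,0,0,0,0,1],[-1,0,0,0,0,0,1],[-1,0,0,0,0,0,1],[-1,0,0,0,0,0,1],[-1,0,0,0,0,0,1],[-1,0,0,0,0,0,1],[-1,0,0,0,0,0,1],[-1,0,0,0,0,0,1],[-1,0,0,0,0,0,1],[-1,0,0,0,0,0,1],[-1,0,0,0,0,0,1]]]' && python3 -m jog '[[[0,0,0,0,0,0,1],[0,0,0,0,0,0,1],[0,0,0,0,0,0,1],[0,0,0,0,0,0,1],[0,0,0,0,0,0,1],[0,0,0,0,0,0,1],[0,0,0,0,0,0,1],[0,0,0,0,0,0,1],[0,0,0,0,0,0,1],[0,0,0,0,0,0,1]]]' && python3 -m jog '[[[2,0,0,0,0,0,1],[4,0,0,0,0,0,1],[6,0,0,0,0,0,1],[8,0,0,0,0,0,1],[10,0,0,0,0,0,1],[12,0,0,0,0,0,1],[14,0,0,0,0,0,1],[16,0,0,0,0,0,1],[18,0,0,0,0,0,1],[20,0,0,0,0,0,1],[23,0,0,0,0,0,1],[27,0,0,0,0,0,1]]]' && python3 -m jog '[[[8,0,0,0,0,0,1],[14,0,0,0,0,0,1],[14,0,-20,0,0,0,1],[14,0,-50,0,0,0,1],[14,0,-90,0,0,0,1],[14,0,-130,0,0,0,1],[14,0,-160,0,0,0,1],[14,0,-170,0,0,0,1],[14,0,-170,0,0,0,1],[14,0,-170,0,0,0,1]]]'
python3 - <<'E'
from h import *
b=viewer.grab_frame('side');a=viewer.grab_frame('scene')
cv2.imwrite('pics/v8.png',np.hstack([cv2.resize(a[100:260,170:330],(400,400)),cv2.resize(b[100:260,200:360],(400,400))])[:,:,::-1])
E
```

```text
time_s: 11.95
position: [0.4944, 0.0941, 0.1633]
orientation: [-2.221, -2.221, -0.0]
ft_force: [0.0, 6.0, -0.8]
grip_width: -0.0001
grip_force: 2.8
time_s: 12.95
position: [0.4944, 0.0941, 0.1633]
orientation: [-2.221, -2.221, -0.0]
ft_force: [-0.6, 7.5, -0.2]
grip_width: 0.0
grip_force: 2.8
time_s: 14.15
position: [0.4944, 0.1212, 0.1633]
orientation: [-2.221, -2.221, 0.0]
ft_force: [-0.2, 0.6, 0.7]
grip_width: -0.0001
grip_force: 0.0
time_s: 15.15
position: [0.494, 0.1352, 0.3324]
orientation: [-2.221, -2.221, 0.002]
ft_force: [-1.0, -0.3, -1.2]
grip_width: 0.0
grip_force: 0.0
```

View pics/v8.png

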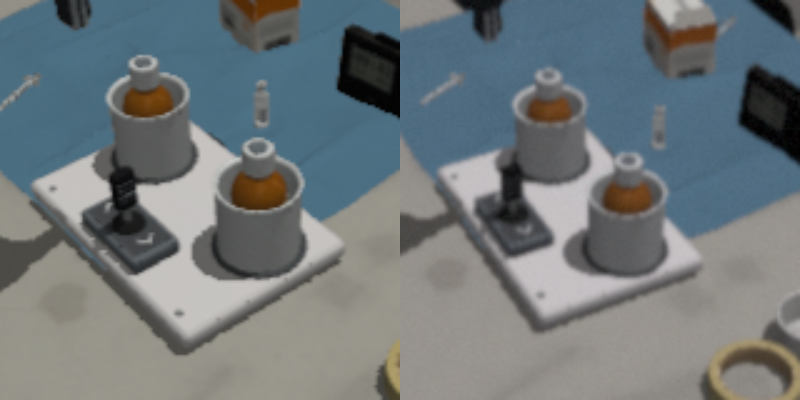

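Both bottles stand upright in their cups (crop pixels (258,190) and (147,100)), the toggle is back upright at (122,185), and the arm is clear.

```bash
python3 -c "
from station import manip
print(manip.hand_in())"
```

```text
the job is handed in; nothing more can be done
None
```

I placed the amber bottle upright in the empty cup, held the toggle over toward that cup for about 2.3 s (about 0.4 rad judging by the push force), let it return to the middle, and handed the job in at about 15 s; the hand-in gave no verdict.

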